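# Press open the touch-latch garlic box

## Robot

A 6-joint arm with a two-finger parallel gripper is mounted at the origin on a cart in front of the work surface, level with it; the furniture and walls round the work are solid. World frame = base frame: x ahead of the robot, y to its left, z up, the work surface at z = 0. Lengths are in m, angles in rad, forces in N, time in s.
With the tool pointing down it reaches from about 0.35 to 0.775 m from the base axis. Payload 7.3 kg.
Tool frame: the origin (TCP) lies at the very end of the fingers, on their centre line; the grasp point (between the pads) lies 19 mm behind it; z points along the fingers, y is the line along which they close (so a half turn about z gives the same grasp; the last joint's range is limited). The gripper opens to 92 mm and grips with 3 to 60 N. Pads are 19 mm wide; open, the fingers measure 130 mm over their backs; the gripper's body (75 mm by 190 mm) begins 47 mm behind the grasp point.
Start: joints at [-1.442, 0.342, 1.524, -0, 1.275, -0.146], TCP at [0.142, -0.505, 0.195] pointing down, gripper open.
Joint ranges: [-2.53, 2.53], [-0.77, 2.02], [0.04, 2.7], [-1, 4.14], [0.28, 2.66], [-3.11, 3.11]. Speed limits (rad/s): [2.57, 2.57, 3.14, 3.14, 3.14, 3.14].

## Interface

Orientations are given as [roll, pitch, yaw] about the fixed x, y, z axes, in that order (R = Rz(yaw) Ry(pitch) Rx(roll)).
In Python, from cell import robot, read_camera, get_calibration gives the robot as it stands. The module is installed in compiled form; this text tells all that it offers.
- The arm moves only by the tool send_rows, never from a script. Its argument "plan" is a list of rows, each a list of 2 entries, a list of its own where there are three numbers: the shift along the tool's x, y, z as a fraction of full scale, then the turn, a rotation vector about the tool's x, y, z as a fraction of full scale. A call has exactly 10 rows; each row shifts and turns the commanded pose from where the row before left it, along the tool's axes as they then stand; what a row does not reach is not made up. Full scale, the value 1, is 0.025 m for a shift and 90 degrees for a turn. A row lasts 1/8 s, in which the tool goes at most 62.5 mm and 10.7 degrees, less where a joint would pass 70% of its speed; a pose out of reach is approached as far as the arm can. A call with a number of a shift or a turn outside -1 to 1 is refused whole. A call with a gripper value outside its range is refused whole. "gripper" is the opening, from -1 (shut) to 1 (fully open), so that 0 is half open, set as the call begins (left out, the last holds). The fingers move at their own pace and stop on an object; "force" is the grip in N (left out, the last holds). Time passes only in rows, so rows that do not move let the fingers close, or fill a call up. It gives the time, the measured TCP pose, the force, the opening and the grip force at its end, in the units of the state.
- robot.observe(): the state, without advancing time (a new reading comes with each control period).
- read_camera(name): name is "side" or "top"; returns (picture, depth): 400x640x3 uint8, blue, green, red; 400x640 float32, m along the optical axis (not along the pixel's ray), 0 where there is no reading.
- get_calibration(name): a dict with "intrinsics" (3x3 intrinsics, pixels), "dist_coeffs" ([k1, k2, p1, p2, k3] as OpenCV has them; the pictures are not rectified), "rvec" (rotation vector, rad) and "tvec" (3), from world to camera coordinates, as OpenCV has them. Camera axes: x right, y down, z forward; pixel columns grow to the right and rows downward; lengths in m; the calibration is good to about 2 mm. A picture is of the moment at which its call begins. get_calibration takes no time and is no camera call.
- robot.hand_in(): hands the job in; it is judged then, once.
The state is a dict: "time": time; "qpos": joint angles; "qvel": joint speeds; "joint_efforts": joint torques, N m; "tool_pos": TCP position; "tool_rot": TCP orientation; "contact_force": force on the tool from outside, world axes, zero at the start; "torque": the same for the moment, N m; "opening": finger opening in m; "grip_force": force on a finger pad.
Only numpy, scipy, OpenCV 4.12 (cv2) and the standard library are available. Lean on these libraries where they do the work, as an engineer would, in place of code of your own. Each camera call takes 0.05 s, during which the arm holds its last target. There are 200 camera calls.

## Task

Open the garlic box, the small wooden box with the green push-to-open lid. Press the lid down at the white dot with the fingertips until its catch lets go, then take the fingers away so that the spring sets the lid ajar by itself; then push the lid's raised edge back with the fingers until the lid has gone past upright and stays open. Grasp nothing, and leave the things standing round the box where they are.

Things in the scene. Friction and masses are not known exactly. Their poses are not given: they have to be found in the camera images.
- garlic_box: Light-wood box fixed on the worktop: 130 deep (x) x 160 wide (y) x 100 mm high. Origin: centre of its underside. The lid is hinged along its back, the +x side; -x points to its front, where the lid opens. The box stands turned: its front looks to the robot's left, give or take. Inside are garlic bulbs and the latch, all below its rim; its spring plunger (own y = -62, x = 15 mm) comes up to z = 154 mm.
- lid (a joint): Angle (rad) of the green lid. 0 shut and latched; positive = raised (stop at 1.9, past upright); negative = pressed down (stop at -0.055, 6 mm at the white dot). The catch lets go at about -0.035 (4 mm, 4 to 5 N at the dot). Then the spring raises the lid to about 0.8 (lid edge 90 mm higher) within 1 s and it rests there. From upright (1.57) back it stays open by itself; before that it may fall back to ajar.
- press_point (a point): White dot (24 mm) on the lid's top, 20 mm from the front edge, 108 mm from the hinge line, midway across; 116 mm above the worktop when shut. Moves with the lid.
- lid_edge (a point): Middle of the lid's free front edge, at its underside, 128 mm from the hinge line (lid 168 mm wide, 8 mm thick, skirt hanging 14 mm below the underside round front and sides). Smooth lacquer. Moves with the lid; about 2 N here, pushed towards the hinge, swings it back.
- lid_hinge (a point): Fixed point at the middle of the hinge line, 108 mm above the worktop, at own x = +60 mm of the box.
- tin: Tin, 75 mm across, 58 mm high, loose, in front of the box. Origin: centre of its underside, z up.
- tape: Roll of black tape, 57 mm across, 19 mm high, lying loose behind the box. Origin: centre of its underside, z up.
- mug: White mug, 89 x 120 x 98 mm high with its handle, loose, at the left. Origin: centre of its underside, z up.
- glass: Drinking glass, 65 mm across and 88 mm high, loose, at the right. Origin: centre of its underside, z up.
- jar: Spice jar, 47 mm across and 98 mm high, loose, at the back between cooker and dish rack. Origin: centre of its underside, z up.
- bowl: Small white bowl, 114 mm across and 47 mm high, loose, between cooker and dish rack. Origin: centre of its underside, z up.
Mind the look-alikes: they are no part of the job. Leave any black or red look-alike of the glass alone.

How it is judged:
By the outcome, as a careful person would: the job done as asked, in the order asked, and still so for the second after the job is handed in, with the robot touching nothing.
It also fails if it takes over 48 s, if anything falls off the work surface, if the arm or the gripper's body presses on something with over 40 N, if the wrist force passes 120 N, or if a joint passes its speed limit or range.

## Working session

There is one attempt and no reset: what is moved stays moved. The work goes in short steps, Python scripts to look and compute and a tool call to move; the robot and the scene stay as the last step left them, time stands still between calls to the robot, and variables do not carry over. Pictures are saved under pics/ and viewed, at most 10 in all, crops included, and the job is handed in when it is done.

Besides the shell and the picture viewer there is one more tool, called in YAML: its name, and indented under it one key for each argument. send_rows: Moves the arm, as the interface text tells. Shift numbers are shares of 0.025 m and turn numbers shares of 90 degrees, none past 1 either way. Its arguments: {"type":"object","properties":{"plan":{"type":"array"},"gripper":{"type":"number"},"force":{"type":"number"}},"required":["plan"]}

```bash
mkdir -p pics; cat > h.py <<'E'
import numpy as np, cv2
from cell import robot, read_camera, get_calibration
def cal(n):
    c=get_calibration(n); K=np.array(c["intrinsics"],float);d=np.array(c["dist_coeffs"],float)
    R=cv2.Rodrigues(np.array(c["rvec"],float))[0];t=np.array(c["tvec"],float).ravel()
    return K,d,R,t
def plane(n,px,z):
    K,d,R,t=cal(n); u=cv2.undistortPoints(np.array(px,float).reshape(-1,1,2),K,d).reshape(-1,2)
    r=np.c_[u,np.ones(len(u))]@R; o=-R.T@t
    return o+r*((z-o[2])/r[:,2])[:,None]
def deproj(n,px,depth):
    K,d,R,t=cal(n); px=np.array(px).reshape(-1,2); u=cv2.undistortPoints(px.astype(float).reshape(-1,1,2),K,d).reshape(-1,2)
    z=depth[px[:,1].astype(int),px[:,0].astype(int)]
    return (np.c_[u,np.ones(len(u))]*z[:,None]-t)@R
E
python3 - <<'E'
from h import *
for n in("top","side"):
    p,d=read_camera(n);cv2.imwrite(f"pics/{n}0.png",p);np.save(n+"0.npy",d)
print(robot.observe())
E
```

```text
{'time': 0.1, 'qpos': array([-1.44205948e+00,  3.42647872e-01,  1.52491549e+00, -3.59756744e-05,
        1.27540194e+00, -1.46021995e-01]), 'qvel': array([ 0.00085989, -0.00331396, -0.00271179, -0.00079172, -0.00047284,
       -0.00221847]), 'joint_efforts': array([ 1.96797722e-03, -4.32003093e+01, -2.44693834e+01,  7.19947438e-02,
        5.26457315e-02, -5.33384639e-05]), 'tool_pos': array([ 0.14238609, -0.50490027,  0.19391927]), 'tool_rot': array([-3.14022960e+00, -1.65689262e-04,  2.74769223e-01]), 'contact_force': array([ 0.31697419,  0.02247252, -0.285518  ]), 'torque': array([ 0.03022233, -0.01081509,  0.0778349 ]), 'grip_force': 0.0, 'opening': 0.09212118716259479}
```

View pics/top0.png

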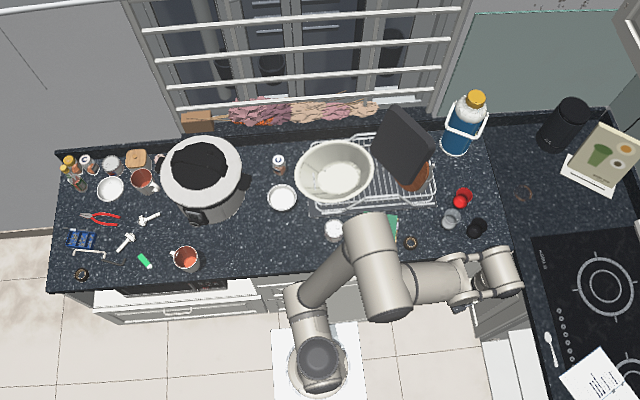

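View pics/side0.png

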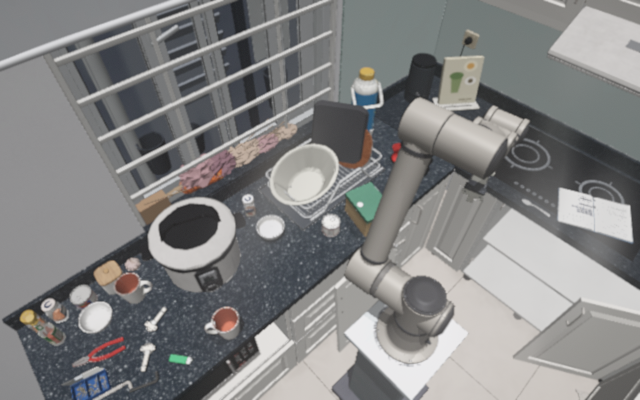

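The top view shows the arm covering the box, with only a sliver of green lid visible at about (392,225), the tin at (334,230) and the tape at (410,242). The side view shows the green lid around (367,200).

```bash
python3 - <<'E'
from h import *
p=cv2.imread("pics/side0.png");q=cv2.imread("pics/top0.png")
a=cv2.resize(p[160:260,300:430],None,fx=6,fy=6,interpolation=cv2.INTER_CUBIC)[:,:780]
cv2.imwrite("pics/c.png",a)
d=np.load("side0.npy")
m=((p[...,1].astype(int)-p[...,2]>25)).astype(np.uint8); m[:160]=0;m[260:]=0;m[:,:335]=0;m[:,430:]=0
ys,xs=np.where(m);P=deproj("side",np.c_[xs,ys],d)
print(len(P),np.percentile(P,[2,50,98],axis=0))
k=abs(P[:,2]-.116)<.012
c=cv2.minAreaRect(plane("side",np.c_[xs,ys][k],.116)[:,:2].astype(np.float32));print(c,cv2.boxPoints(c))
E
```

```text
797 [[ 0.3708341  -0.34403305  0.10025989]
 [ 0.45021229 -0.26167306  0.11606006]
 [ 0.53307207 -0.19627026  0.12177041]]
((0.434382826089859, -0.267516553401947), (0.13048401474952698, 0.17009344696998596), 76.30304718017578) [[ 0.33630627 -0.31076527]
 [ 0.50156254 -0.35104108]
 [ 0.5324594  -0.22426784]
 [ 0.36720312 -0.18399203]]
```

View pics/c.png

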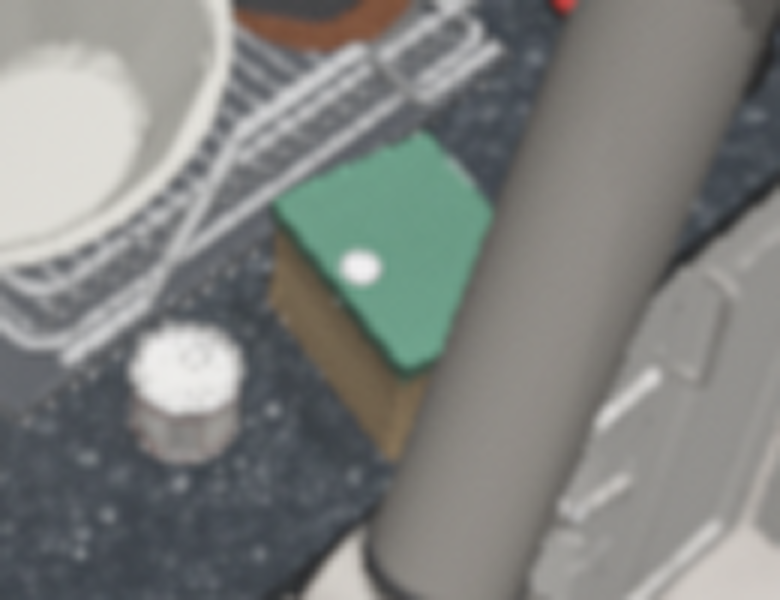

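The crop shows the white dot at about side pixel (360,204.5). The front edge of the lid runs from about (346,194) to (367.5,222), with the tin in front of it.

```bash
python3 - <<'E'
from h import *
P=plane("side",[(360,204.5),(345.8,194.2),(367.5,222),(370.8,182)],.116);print(P.round(4))
m=(P[1]+P[2])/2; e=P[1]-P[2]; print(m,np.hypot(*e[:2]),np.arctan2(e[1],e[0]))
# tall things near: side + top depth, points near box above z .15
for n in("side","top"):
    d=np.load(n+"0.npy");ys,xs=np.where(d>0);Q=deproj(n,np.c_[xs,ys],d)
    for z0,z1 in((.06,.15),(.15,.25),(.25,.4)):
        print(n,z0)
        for x0 in np.arange(.3,.75,.06):
            print("%.2f"%x0,[int(((Q[:,0]>x0)&(Q[:,0]<x0+.06)&(Q[:,1]>y0)&(Q[:,1]<y0+.06)&(Q[:,2]>z0)&(Q[:,2]<z1)).sum()) for y0 in np.arange(-.54,.1,.06)])
E
```

```text
[[ 0.446  -0.2278  0.116 ]
 [ 0.5235 -0.225   0.116 ]
 [ 0.3657 -0.1849  0.116 ]
 [ 0.4997 -0.3517  0.116 ]]
[ 0.44461116 -0.20494928  0.116     ] 0.16278379608513296 -0.24917017191881288
side 0.06
0.30 [0, 0, 0, 0, 0, 0, 0, 0, 0, 0, 0]
0.36 [0, 0, 0, 12, 85, 215, 0, 0, 0, 0, 0]
0.42 [0, 0, 0, 101, 166, 164, 1, 3, 0, 0, 0]
0.48 [0, 0, 0, 57, 109, 98, 4, 5, 0, 0, 0]
0.54 [21, 33, 47, 57, 71, 74, 34, 37, 9, 0, 0]
0.60 [27, 132, 147, 0, 0, 108, 96, 18, 28, 1, 0]
0.66 [0, 0, 158, 31, 19, 231, 187, 134, 87, 0, 0]
0.72 [0, 0, 0, 12, 0, 133, 214, 177, 30, 0, 54]
side 0.15
0.30 [0, 0, 0, 0, 0, 0, 0, 0, 0, 0, 0]
0.36 [0, 0, 0, 0, 0, 0, 0, 0, 0, 0, 0]
0.42 [0, 0, 0, 0, 0, 0, 0, 0, 0, 0, 0]
0.48 [0, 0, 0, 0, 0, 0, 0, 0, 0, 0, 0]
0.54 [0, 0, 0, 0, 7, 78, 59, 57, 41, 0, 0]
0.60 [15, 285, 63, 0, 131, 55, 0, 0, 38, 32, 0]
0.66 [0, 30, 327, 3, 210, 77, 0, 0, 31, 65, 0]
0.72 [0, 0, 162, 181, 3, 282, 232, 174, 134, 4, 0]
side 0.25
0.30 [0, 0, 0, 0, 0, 0, 0, 0, 0, 0, 0]
0.36 [0, 0, 0, 0, 0, 0, 0, 0, 0, 0, 0]
0.42 [0, 0, 0, 0, 0, 0, 0, 0, 0, 0, 0]
0.48 [0, 0, 0, 0, 0, 0, 0, 0, 0, 0, 0]
0.54 [0, 0, 0, 0,
[... 495 characters left out ...]
 259, 67, 0, 44]
top 0.15
0.30 [0, 0, 0, 0, 0, 0, 0, 0, 0, 0, 0]
0.36 [0, 0, 0, 0, 0, 0, 0, 0, 0, 0, 0]
0.42 [0, 0, 0, 0, 0, 0, 0, 0, 0, 0, 0]
0.48 [0, 0, 0, 0, 0, 0, 0, 0, 0, 0, 0]
0.54 [0, 0, 0, 0, 2, 89, 78, 70, 40, 0, 0]
0.60 [32, 303, 72, 0, 101, 39, 0, 0, 60, 35, 0]
0.66 [0, 24, 338, 2, 141, 53, 0, 0, 40, 87, 0]
0.72 [0, 0, 136, 210, 1, 252, 235, 203, 188, 9, 0]
top 0.25
0.30 [0, 0, 0, 0, 0, 0, 0, 0, 0, 0, 0]
0.36 [0, 0, 0, 0, 0, 0, 0, 0, 0, 0, 0]
0.42 [0, 0, 0, 0, 0, 0, 0, 0, 0, 0, 0]
0.48 [0, 0, 0, 0, 0, 0, 0, 0, 0, 0, 0]
0.54 [0, 0, 0, 0, 0, 0, 0, 0, 0, 0, 0]
0.60 [0, 82, 0, 0, 0, 0, 0, 0, 0, 0, 0]
0.66 [15, 402, 97, 0, 0, 0, 0, 0, 0, 0, 0]
0.72 [0, 102, 377, 6, 0, 1, 0, 0, 0, 0, 0]
```

send_rows:
  plan:
    - [[0, 0, -0.8], [0, 0, 0.11]]
    - [[0, 0, -0.8], [0, 0, 0.11]]
    - [[0, 0, -0.8], [0, 0, 0.108]]
    - [[0.655, -0.975, 0], [0, 0, 0]]
    - [[0.655, -0.975, 0], [0, 0, 0]]
    - [[0.655, -0.975, 0], [0, 0, 0]]
    - [[0.655, -0.975, 0], [0, 0, 0]]
    - [[0.655, -0.975, 0], [0, 0, 0]]
    - [[0.655, -0.975, 0], [0, 0, 0]]
    - [[0.655, -0.975, 0], [0, 0, 0]]
  gripper: -1

```text
time: 1.35
tool_pos: [0.2949, -0.366, 0.2542]
tool_rot: [-3.141, 0.0, -0.241]
contact_force: [0.1, 0.4, 0.2]
opening: 0.0004
grip_force: 0.0
```

send_rows:
  plan:
    - [[0.655, -0.975, 0], [0, 0, 0]]
    - [[0.655, -0.975, 0], [0, 0, 0]]
    - [[0.655, -0.975, 0], [0, 0, 0]]
    - [[0.655, -0.975, 0], [0, 0, 0]]
    - [[0.655, -0.975, 0], [0, 0, 0]]
    - [[0.655, -0.975, 0], [0, 0, 0]]
    - [[0.655, -0.975, 0], [0, 0, 0]]
    - [[0, 0, 0], [0, 0, 0]]
    - [[0, 0, 0], [0, 0, 0]]
    - [[0, 0, 0], [0, 0, 0]]

```text
time: 2.6
tool_pos: [0.4458, -0.2291, 0.2545]
tool_rot: [3.141, 0.0, -0.241]
contact_force: [0.1, 0.2, -0.8]
opening: 0.0002
grip_force: 0.0
```

```bash
python3 - <<'E'
from h import *
ims=[]
for n in("top","side"):
    p,d=read_camera(n);cv2.imwrite(f"pics/{n}1.png",p);np.save(n+"1.npy",d)
    y,x=(190,330) if n=="top" else (150,310)
    ims.append(cv2.resize(p[y:y+100,x:x+110],None,fx=3.6,fy=3.6,interpolation=cv2.INTER_CUBIC))
cv2.imwrite("pics/d.png",np.hstack(ims))
s=robot.observe();print(s["time"],s["tool_pos"],s["tool_rot"],s["contact_force"],s["opening"])
E
```

```text
2.7 [ 0.44589284 -0.2290485   0.25454074] [ 3.14142990e+00  3.95411506e-05 -2.41637643e-01] [ 0.15966158 -0.29234009  0.79964367] 0.0004946563252660651
```

View pics/d.png

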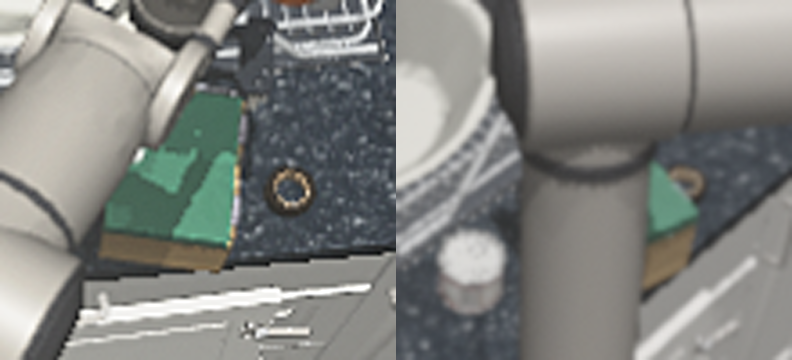

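The view after the move shows, in the top half, the lid's back edge from crop (243,92) to (228,238) and the tape clear behind it. In the side half the arm hides most of the lid. I'll cross-check the geometry with the top view.

```bash
python3 - <<'E'
from h import *
print(plane("top",[(330+243/3.6,190+92/3.6),(330+228/3.6,190+240/3.6),(330+105/3.6,190+230/3.6)],.116).round(4))
E
```

```text
[[ 0.5024 -0.3495  0.116 ]
 [ 0.3444 -0.308   0.116 ]
 [ 0.3672 -0.1861  0.116 ]]
```

send_rows:
  plan:
    - [[0, 0, 1], [0, 0, 0]]
    - [[0, 0, 1], [0, 0, 0]]
    - [[0, 0, 1], [0, 0, 0]]
    - [[0, 0, 1], [0, 0, 0]]
    - [[0, 0, 1], [0, 0, 0]]
    - [[0, 0, 0.3], [0, 0, 0]]
    - [[0, 0, 0], [0, 0, 0]]
    - [[0, 0, 0], [0, 0, 0]]
    - [[0, 0, 0.1], [0, 0, 0]]
    - [[0, 0, 0.1], [0, 0, 0]]

```text
time: 3.95
tool_pos: [0.4466, -0.2286, 0.1173]
tool_rot: [3.141, -0.001, -0.24]
contact_force: [0.3, -0.1, 0.3]
opening: 0.0005
grip_force: 0.0
```

send_rows:
  plan:
    - [[0, 0, 0.08], [0, 0, 0]]
    - [[0, 0, 0.08], [0, 0, 0]]
    - [[0, 0, 0], [0, 0, 0]]
    - [[0, 0, 0], [0, 0, 0]]
    - [[0, 0, 0], [0, 0, 0]]
    - [[0, 0, 0], [0, 0, 0]]
    - [[0, 0, 0], [0, 0, 0]]
    - [[0, 0, 0], [0, 0, 0]]
    - [[0, 0, 0], [0, 0, 0]]
    - [[0, 0, 0], [0, 0, 0]]

```text
time: 5.2
tool_pos: [0.4464, -0.2285, 0.113]
tool_rot: [3.142, 0.0, -0.24]
contact_force: [0.1, 0.2, 0.4]
opening: 0.0001
grip_force: 0.0
```

send_rows:
  plan:
    - [[0, 0, 0.05], [0, 0, 0]]
    - [[0, 0, 0], [0, 0, 0]]
    - [[0, 0, 0.03], [0, 0, 0]]
    - [[0, 0, 0], [0, 0, 0]]
    - [[0, 0, 0], [0, 0, 0]]
    - [[0, 0, 0], [0, 0, 0]]
    - [[0, 0, 0], [0, 0, 0]]
    - [[0, 0, 0], [0, 0, 0]]
    - [[0, 0, 0], [0, 0, 0]]
    - [[0, 0, 0], [0, 0, 0]]

```text
time: 6.45
tool_pos: [0.4464, -0.2285, 0.111]
tool_rot: [3.142, -0.0, -0.24]
contact_force: [0.8, -0.1, -0.4]
opening: 0.0002
grip_force: 0.0
```

```bash
python3 - <<'E'
from h import *
f=np.array([.243,.970]);h0=np.array([.446,-.228])-.108*f
def lid(p,d,n):
    m=(p[...,1].astype(int)-p[...,2]>25); m[:160]=0;m[270:]=0;m[:,:335]=0;m[:,430:]=0
    ys,xs=np.where(m&(d>0));Q=deproj(n,np.c_[xs,ys],d);r=(Q[:,:2]-h0)@f
    for a in range(-20,150,20):
        k=(r>a/1e3)&(r<a/1e3+.02)&(Q[:,2]>.08)
        if k.sum()>5: print(n,a,k.sum(),np.median(Q[k,2]).round(4))
for n in("top","side"):
    print("before");lid(cv2.imread(f"pics/{n}1.png"),np.load(n+"1.npy"),n)
    p,d=read_camera(n);cv2.imwrite(f"pics/{n}2.png",p);print("now");lid(p,d,n)
for i in range(3):
    s=robot.observe();print(s["tool_pos"],s["contact_force"],s["torque"],s["joint_efforts"])
E
```

```text
before
top 0 149 0.1154
top 20 220 0.116
top 40 215 0.1156
top 60 169 0.1158
top 80 127 0.116
top 100 89 0.1154
top 120 32 0.1159
now
top 0 76 0.1146
top 20 142 0.1151
top 40 130 0.1159
top 60 87 0.1165
top 80 82 0.1151
top 100 34 0.1162
before
side 0 69 0.116
side 20 55 0.1155
side 40 25 0.116
now
side 0 87 0.116
side 20 83 0.1162
side 40 54 0.1155
side 60 27 0.1173
side 80 7 0.1196
[ 0.44639957 -0.22848687  0.11102567] [-0.45197649  0.24575292 -0.00620291] [0.02135839 0.0054466  0.03217049] [-2.72561003e-03 -4.23816383e+01 -2.14361054e+01  5.55760274e-02
 -6.12918846e-02  1.81961889e-05]
[ 0.44639957 -0.22848687  0.11102567] [-0.45197649  0.24575292 -0.00620291] [0.02135839 0.0054466  0.03217049] [-2.72561003e-03 -4.23816383e+01 -2.14361054e+01  5.55760274e-02
 -6.12918846e-02  1.81961889e-05]
[ 0.44639957 -0.22848687  0.11102567] [-0.45197649  0.24575292 -0.00620291] [0.02135839 0.0054466  0.03217049] [-2.72561003e-03 -4.23816383e+01 -2.14361054e+01  5.55760274e-02
 -6.12918846e-02  1.81961889e-05]
```

No contact yet, so I'll go on down in small steps.

send_rows:
  plan:
    - [[0, 0, 0.04], [0, 0, 0]]
    - [[0, 0, 0], [0, 0, 0]]
    - [[0, 0, 0.04], [0, 0, 0]]
    - [[0, 0, 0], [0, 0, 0]]
    - [[0, 0, 0], [0, 0, 0]]
    - [[0, 0, 0], [0, 0, 0]]
    - [[0, 0, 0], [0, 0, 0]]
    - [[0, 0, 0], [0, 0, 0]]
    - [[0, 0, 0], [0, 0, 0]]
    - [[0, 0, 0], [0, 0, 0]]

```text
time: 7.8
tool_pos: [0.4464, -0.2285, 0.109]
tool_rot: [3.142, -0.0, -0.24]
contact_force: [-0.3, 0.5, -1.6]
opening: 0.0009
grip_force: 0.0
```

```bash
python3 - <<'E'
from h import *
ims=[]
for n in("top","side"):
    p,d=read_camera(n);cv2.imwrite(f"pics/{n}3.png",p)
    y,x=(180,330) if n=="top" else (150,310)
    ims.append(cv2.resize(p[y:y+110,x:x+110],None,fx=3.6,fy=3.6,interpolation=cv2.INTER_CUBIC))
cv2.imwrite("pics/e.png",np.hstack(ims))
K,d,R,t=cal("top")
for n in("top","side"):
    K,d,R,t=cal(n);print(n,cv2.projectPoints(np.array([[.4464,-.2285,.116],[.4464,-.2285,.175]]),cv2.Rodrigues(R)[0],t,K,d)[0].ravel())
print(robot.observe()["contact_force"])
E
```

```text
top [367.74033142 232.42396294 369.29441306 226.55626071]
side [360.0427146  204.35803391 361.33588469 194.7729339 ]
[ 0.88354315 -0.64794775 -0.51700298]
```

View pics/e.png

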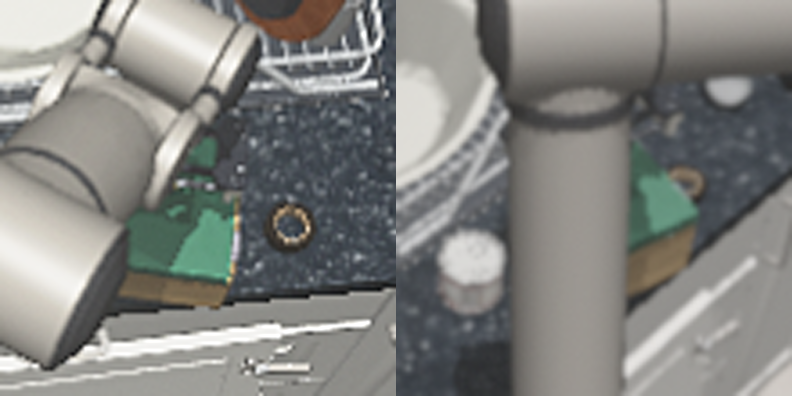

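The fingertips are hidden in both views, and the lid still looks shut. I'll carry on down, watching the force.

send_rows:
  plan:
    - [[0, 0, 0.04], [0, 0, 0]]
    - [[0, 0, 0], [0, 0, 0]]
    - [[0, 0, 0.04], [0, 0, 0]]
    - [[0, 0, 0], [0, 0, 0]]
    - [[0, 0, 0], [0, 0, 0]]
    - [[0, 0, 0], [0, 0, 0]]
    - [[0, 0, 0], [0, 0, 0]]
    - [[0, 0, 0], [0, 0, 0]]
    - [[0, 0, 0], [0, 0, 0]]
    - [[0, 0, 0], [0, 0, 0]]

```text
time: 9.15
tool_pos: [0.4464, -0.2285, 0.107]
tool_rot: [3.142, 0.0, -0.24]
contact_force: [0.2, -0.1, -0.1]
opening: 0.0003
grip_force: 0.0
```

```bash
python3 - <<'E'
from h import *
for i in range(6):
    p,d=read_camera("top");s=robot.observe();print(s["tool_pos"][2],s["contact_force"],s["torque"])
f=np.array([.243,.970]);h0=np.array([.446,-.228])-.108*f
m=(p[...,1].astype(int)-p[...,2]>25); m[:160]=0;m[270:]=0;m[:,:335]=0;m[:,430:]=0
ys,xs=np.where(m&(d>0));Q=deproj("top",np.c_[xs,ys],d);r=(Q[:,:2]-h0)@f
k=Q[:,2]>.09
print(np.polyfit(r[k],Q[k,2],1),r[k].min(),r[k].max())
E
```

```text
0.10700603230317197 [ 0.07750384 -0.03748545 -0.24591595] [ 0.03523332 -0.0186409  -0.02270323]
0.10700998873844864 [0.19306521 0.38414918 0.39033828] [ 0.03547479 -0.03343354  0.02780071]
0.10704126846879111 [1.01851236 0.5286786  0.20849704] [ 0.04839887 -0.02648272 -0.02547505]
0.10700926554364418 [ 0.34656785  0.59954597 -0.52793047] [ 0.01550519 -0.01773132  0.0259524 ]
0.10699167133791884 [-0.30673607 -0.74818499  0.07547796] [0.1194273  0.04172265 0.04655852]
0.10701163999038929 [-0.41778693 -0.98511     0.54061368] [ 0.02431404 -0.01030391  0.00176487]
[0.00610242 0.11560841] 0.005916748056017413 0.1105151083203747
```

send_rows:
  plan:
    - [[0, 0, 0.04], [0, 0, 0]]
    - [[0, 0, 0.04], [0, 0, 0]]
    - [[0, 0, 0.04], [0, 0, 0]]
    - [[0, 0, 0], [0, 0, 0]]
    - [[0, 0, 0], [0, 0, 0]]
    - [[0, 0, 0], [0, 0, 0]]
    - [[0, 0, 0], [0, 0, 0]]
    - [[0, 0, 0], [0, 0, 0]]
    - [[0, 0, 0], [0, 0, 0]]
    - [[0, 0, 0], [0, 0, 0]]

```text
time: 10.7
tool_pos: [0.4464, -0.2285, 0.104]
tool_rot: [3.142, 0.0, -0.24]
contact_force: [0.3, -0.0, -0.1]
opening: 0.0005
grip_force: 0.0
```

send_rows:
  plan:
    - [[0, 0, 0.04], [0, 0, 0]]
    - [[0, 0, 0.04], [0, 0, 0]]
    - [[0, 0, 0.04], [0, 0, 0]]
    - [[0, 0, 0], [0, 0, 0]]
    - [[0, 0, 0], [0, 0, 0]]
    - [[0, 0, 0], [0, 0, 0]]
    - [[0, 0, 0], [0, 0, 0]]
    - [[0, 0, 0], [0, 0, 0]]
    - [[0, 0, 0], [0, 0, 0]]
    - [[0, 0, 0], [0, 0, 0]]

```text
time: 11.95
tool_pos: [0.4464, -0.2285, 0.101]
tool_rot: [3.141, -0.0, -0.24]
contact_force: [-0.5, -0.7, 0.2]
opening: 0.0
grip_force: 0.0
```

```bash
python3 - <<'E'
from h import *
ims=[]
f=np.array([.243,.970]);h0=np.array([.446,-.228])-.108*f
for n in("top","side"):
    p,d=read_camera(n);np.save(n+"4.npy",d);cv2.imwrite(f"pics/{n}4.png",p)
    ys,xs=np.where(d>0);Q=deproj(n,np.c_[xs,ys],d)
    k=(np.hypot(Q[:,0]-.446,Q[:,1]+.2285)<.13)&(Q[:,2]>.122)&(Q[:,2]<.3)
    print(n,k.sum())
    L=(Q[k,:2]-[.446,-.2285])@f; W=(Q[k,:2]-[.446,-.2285])@[.97,-.243]
    for a in np.arange(.122,.26,.01):
        j=(Q[k,2]>a)&(Q[k,2]<a+.01)
        if j.sum(): print(a.round(3),j.sum(),"front",(L[j].min().round(3),L[j].max().round(3)),"lat",(W[j].min().round(3),W[j].max().round(3)))
E
```

```text
top 300
0.122 38 front (np.float64(-0.097), np.float64(-0.003)) lat (np.float64(-0.083), np.float64(0.057))
0.192 2 front (np.float64(-0.081), np.float64(-0.078)) lat (np.float64(-0.034), np.float64(-0.034))
0.202 7 front (np.float64(-0.084), np.float64(-0.024)) lat (np.float64(-0.035), np.float64(-0.026))
0.212 31 front (np.float64(-0.083), np.float64(-0.026)) lat (np.float64(-0.035), np.float64(0.025))
0.222 16 front (np.float64(-0.091), np.float64(-0.026)) lat (np.float64(-0.037), np.float64(0.023))
0.232 126 front (np.float64(-0.092), np.float64(-0.033)) lat (np.float64(-0.037), np.float64(0.039))
0.242 80 front (np.float64(-0.091), np.float64(-0.032)) lat (np.float64(-0.036), np.float64(0.036))
side 237
0.122 12 front (np.float64(-0.094), np.float64(0.03)) lat (np.float64(-0.089), np.float64(0.126))
0.132 3 front (np.float64(0.02), np.float64(0.03)) lat (np.float64(0.122), np.float64(0.126))
0.172 1 front (np.float64(0.091), np.float64(0.091)) lat (np.float64(0.089), np.float64(0.089))
0.182 10 front (np.float64(0.065), np.float64(0.097)) lat (np.float64(0.086), np.float64(0.106))
0.192 25 front (np.float64(-0.085), np.float64(0.081)) lat (np.float64(-0.036), np.float64(0.119))
0.202 16 front (np.float64(-0.09), np.float64(0.085)) lat (np.float64(-0.039), np.float64(0.034))
0.212 27 front (np.float64(-0.088), np.float64(0.086)) lat (np.float64(-0.04), np.float64(0.118))
0.222 12 front (np.float64(-0.093), np.float64(0.091)) lat (np.float64(-0.042), np.float64(0.031))
0.232 90 front (np.float64(-0.1), np.float64(0.094)) lat (np.float64(-0.041), np.float64(0.035))
0.242 41 front (np.float64(-0.094), np.float64(0.091)) lat (np.float64(-0.039), np.float64(0.028))
```

send_rows:
  plan:
    - [[0, 0, 0.04], [0, 0, 0]]
    - [[0, 0, 0.04], [0, 0, 0]]
    - [[0, 0, 0.04], [0, 0, 0]]
    - [[0, 0, 0.04], [0, 0, 0]]
    - [[0, 0, 0], [0, 0, 0]]
    - [[0, 0, 0], [0, 0, 0]]
    - [[0, 0, 0], [0, 0, 0]]
    - [[0, 0, 0], [0, 0, 0]]
    - [[0, 0, 0], [0, 0, 0]]
    - [[0, 0, 0], [0, 0, 0]]

```text
time: 13.3
tool_pos: [0.4464, -0.2285, 0.097]
tool_rot: [3.142, 0.0, -0.24]
contact_force: [0.7, -0.6, -0.8]
opening: 0.0006
grip_force: 0.0
```

```bash
python3 - <<'E'
from h import *
f=np.array([.243,.970]);g=np.array([.97,-.243]);h0=np.array([.446,-.228])-.108*f
for n in("top","side"):
    p,d=read_camera(n)
    m=(p[...,1].astype(int)-p[...,2]>20); m[:160]=0;m[270:]=0;m[:,:335]=0;m[:,430:]=0
    ys,xs=np.where(m&(d>0));Q=deproj(n,np.c_[xs,ys],d);r=(Q[:,:2]-h0)@f;w=(Q[:,:2]-h0)@g
    k=Q[:,2]>.09
    print(np.polyfit(r[k],Q[k,2],1))
    for a in range(0,140,20):
        j=k&(r>a/1e3)&(r<a/1e3+.02)
        if j.sum()>2:print(n,a,j.sum(),np.median(Q[j,2]).round(4),w[j].min().round(3),w[j].max().round(3))
s=robot.observe();print(s["qpos"],s["joint_efforts"])
cv2.imwrite("pics/f.png",np.hstack([cv2.resize(read_camera("top")[0][200:260,345:415],None,fx=5.5,fy=5.5,interpolation=cv2.INTER_CUBIC),cv2.resize(p[165:225,340:410],None,fx=5.5,fy=5.5,interpolation=cv2.INTER_CUBIC)]))
E
```

```text
[0.01349074 0.11541586]
top 0 79 0.1149 -0.081 -0.002
top 20 137 0.1139 -0.082 0.063
top 40 132 0.1158 -0.082 0.062
top 60 86 0.1161 -0.08 -0.001
top 80 86 0.1163 -0.081 -0.023
top 100 21 0.1147 -0.078 -0.027
[0.00219273 0.11588419]
side 0 98 0.1157 -0.085 0.027
side 20 96 0.1163 -0.085 0.017
side 40 56 0.1162 -0.085 -0.016
side 60 39 0.1152 -0.087 -0.038
side 80 11 0.1158 -0.084 -0.069
[-6.25961692e-01  4.03540708e-01  1.72761438e+00 -8.34797489e-05
  1.01037719e+00  1.18529889e+00] [ 9.28818445e-04 -4.27110028e+01 -2.08583379e+01  5.45383862e-02
 -6.16115006e-02  2.93931987e-05]
```

View pics/f.png

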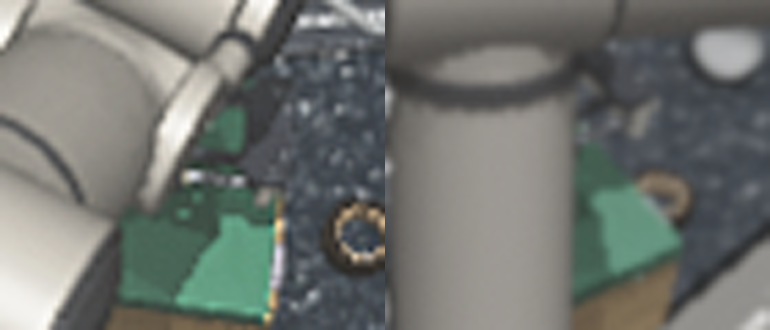

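Depth still shows a flat lid at 0.116. The picture shows the gripper's dark wing with light finger parts near crop (215,178) and (265,195), above the lid. The shut fingertips evidently end short of the nominal TCP, so I'll continue.

send_rows:
  plan:
    - [[0, 0, 0.04], [0, 0, 0]]
    - [[0, 0, 0.04], [0, 0, 0]]
    - [[0, 0, 0.04], [0, 0, 0]]
    - [[0, 0, 0.04], [0, 0, 0]]
    - [[0, 0, 0], [0, 0, 0]]
    - [[0, 0, 0], [0, 0, 0]]
    - [[0, 0, 0], [0, 0, 0]]
    - [[0, 0, 0], [0, 0, 0]]
    - [[0, 0, 0], [0, 0, 0]]
    - [[0, 0, 0], [0, 0, 0]]

```text
time: 14.7
tool_pos: [0.4464, -0.2285, 0.093]
tool_rot: [3.142, -0.0, -0.24]
contact_force: [-0.1, 0.6, 0.4]
opening: 0.0006
grip_force: 0.0
```

send_rows:
  plan:
    - [[0, 0, 0.04], [0, 0, 0]]
    - [[0, 0, 0.04], [0, 0, 0]]
    - [[0, 0, 0.04], [0, 0, 0]]
    - [[0, 0, 0.04], [0, 0, 0]]
    - [[0, 0, 0.02], [0, 0, 0]]
    - [[0, 0, 0], [0, 0, 0]]
    - [[0, 0, 0], [0, 0, 0]]
    - [[0, 0, 0], [0, 0, 0]]
    - [[0, 0, 0], [0, 0, 0]]
    - [[0, 0, 0], [0, 0, 0]]

```text
time: 15.95
tool_pos: [0.4464, -0.2285, 0.0885]
tool_rot: [3.142, -0.0, -0.24]
contact_force: [0.9, 0.9, -0.1]
opening: 0.0
grip_force: 0.0
```

```bash
python3 - <<'E'
from h import *
f=np.array([.243,.970]);g=np.array([.97,-.243]);c=np.array([.4464,-.2285])
for n,(x0,x1,y0,y1) in(("top",(370,396,215,240)),("side",(372,396,165,195))):
    p,d=read_camera(n)
    print(n,"z(mm)/front(mm)")
    for y in range(y0,y1,2):
        px=np.array([(x,y) for x in range(x0,x1,2)]);Q=deproj(n,px,d)
        print(y," ".join("%4d/%4d/%4d"%(q[2]*1e3,(q[:2]-c)@f*1e3,(q[:2]-c)@g*1e3) for q in Q))
E
```

```text
top z(mm)/front(mm)
215  581/  23/-131  569/  17/-125  553/  11/-117  547/   5/-114  557/   0/-117  557/  -4/-117  558/  -9/-117  549/ -16/-112  486/ -27/ -83  425/ -38/ -55  232/ -64/  30  229/ -71/  32  233/ -77/  31
217  588/  23/-140  559/  16/-127  549/  10/-121  559/   5/-125  560/   0/-125  559/  -4/-124  554/ -10/-121  518/ -19/-104 1768/  87/-648  227/ -58/  23  232/ -64/  22  230/ -71/  24  229/ -78/  26
219  591/  23/-147  568/  16/-137  548/  10/-127  557/   5/-130  561/   0/-131  562/  -5/-131  542/ -12/-121  497/ -21/-101  198/ -54/  27  198/ -61/  28  234/ -65/  14  228/ -72/  18  225/ -79/  20
221  594/  22/-154  571/  16/-143  555/   9/-136  561/   4/-138  557/   0/-135  555/  -6/-134  508/ -15/-113  116/ -55/  54  123/ -62/  51  108/ -70/  59  229/ -66/   9  229/ -73/   9  229/ -80/  10
223  597/  22/-161  572/  15/-150  556/   9/-143  563/   4/-144  558/  -1/-142  535/  -8/-131  117/ -48/  44  117/ -56/  45  113/ -63/  48  120/ -70/  46  231/ -66/   0  230/ -73/   2  228/ -80/   4
225  588/  21/-163  568/  14/-154  553/   8/-147  555/   3/-147  558/  -1/-147  497/ 
[... 3587 characters left out ...]
224/ -43/ -27   -1/-190/ 124    0/-197/ 119  198/ -79/ -20  208/ -80/ -31  215/ -82/ -39    0/-229/ 101    2/-235/  95    4/-243/  89    0/-254/  88
189  613/ 207/-298  114/ -96/  42  116/-102/  37    1/-181/ 112  208/ -60/ -32  198/ -73/ -29  197/ -81/ -32  202/ -85/ -39    0/-221/  90   -1/-231/  87   -2/-240/  84    0/-245/  77
191  608/ 208/-300  211/ -33/ -32  207/ -42/ -33  206/ -49/ -36   -3/-185/ 100   -2/-192/  95   -1/-200/  90   -4/-209/  88    0/-214/  80    0/-223/  77    0/-231/  73    4/-236/  64
193  601/ 208/-301  209/ -28/ -39  117/ -89/  18  117/ -97/  14  123/-101/   6    2/-182/  82    0/-191/  79   -2/-201/  77   -6/-212/  75 1315/ 626/-784   -3/-226/  64    7/-227/  53
```

send_rows:
  plan:
    - [[0, 0, 0.04], [0, 0, 0]]
    - [[0, 0, 0.04], [0, 0, 0]]
    - [[0, 0, 0.04], [0, 0, 0]]
    - [[0, 0, 0.04], [0, 0, 0]]
    - [[0, 0, 0.04], [0, 0, 0]]
    - [[0, 0, 0], [0, 0, 0]]
    - [[0, 0, 0], [0, 0, 0]]
    - [[0, 0, 0], [0, 0, 0]]
    - [[0, 0, 0], [0, 0, 0]]
    - [[0, 0, 0], [0, 0, 0]]

```text
time: 17.3
tool_pos: [0.4464, -0.2285, 0.0836]
tool_rot: [3.142, -0.0, -0.24]
contact_force: [-1.6, 1.8, 3.5]
opening: 0.0005
grip_force: 2.1
```

Contact. Now a little more to pass the catch.

send_rows:
  plan:
    - [[0, 0, 0.04], [0, 0, 0]]
    - [[0, 0, 0.04], [0, 0, 0]]
    - [[0, 0, 0], [0, 0, 0]]
    - [[0, 0, 0], [0, 0, 0]]
    - [[0, 0, 0], [0, 0, 0]]
    - [[0, 0, 0], [0, 0, 0]]
    - [[0, 0, 0], [0, 0, 0]]
    - [[0, 0, 0], [0, 0, 0]]
    - [[0, 0, 0], [0, 0, 0]]
    - [[0, 0, 0], [0, 0, 0]]

```text
time: 18.55
tool_pos: [0.4464, -0.2285, 0.0815]
tool_rot: [3.141, -0.0, -0.24]
contact_force: [0.6, 0.9, 2.3]
opening: 0.0002
grip_force: 1.2
```

send_rows:
  plan:
    - [[0, 0, 0.04], [0, 0, 0]]
    - [[0, 0, 0], [0, 0, 0]]
    - [[0, 0, 0], [0, 0, 0]]
    - [[0, 0, -1], [0, 0, 0]]
    - [[0, 0, -1], [0, 0, 0]]
    - [[0, 0, -1], [0, 0, 0]]
    - [[0, 0, -1], [0, 0, 0]]
    - [[0, 0, -1], [0, 0, 0]]
    - [[0, -1, -1], [0, 0, 0]]
    - [[0, -1, 0], [0, 0, 0]]

```text
time: 19.8
tool_pos: [0.4591, -0.1803, 0.2321]
tool_rot: [3.14, -0.003, -0.241]
contact_force: [0.5, -0.2, -0.9]
opening: 0.0008
grip_force: 0.0
```

```bash
python3 - <<'E'
from h import *
f=np.array([.243,.970]);g=np.array([.97,-.243]);h0=np.array([.446,-.228])-.108*f
for i in range(6):
    for n in("top","side"):
        p,d=read_camera(n)
        if i<5: continue
        m=(p[...,1].astype(int)-p[...,2]>20); m[:130]=0;m[270:]=0;m[:,:335]=0;m[:,430:]=0
        ys,xs=np.where(m&(d>0));Q=deproj(n,np.c_[xs,ys],d);r=(Q[:,:2]-h0)@f;w=(Q[:,:2]-h0)@g
        k=(Q[:,2]>.09)&(abs(w)<.09)
        for a in range(-20,140,20):
            j=k&(r>a/1e3)&(r<a/1e3+.02)
            if j.sum()>2:print(n,a,j.sum(),np.median(Q[j,2]).round(4),w[j].min().round(3),w[j].max().round(3))
s=robot.observe();print(s["time"],s["tool_pos"])
E
```

```text
top 0 192 0.123 -0.082 0.087
top 20 216 0.1433 -0.082 0.088
top 40 177 0.164 -0.082 0.084
top 60 128 0.1855 -0.082 0.036
top 80 176 0.2007 -0.083 0.086
side -20 3 0.1168 -0.065 -0.01
side 0 31 0.1306 -0.085 -0.007
side 20 29 0.1485 -0.086 -0.024
side 40 25 0.1689 -0.085 -0.043
side 60 15 0.1881 -0.086 -0.059
side 80 4 0.2043 -0.086 -0.081
20.4 [ 0.45816246 -0.18026197  0.23034726]
```

The lid is ajar at about 0.8 rad. Next I lower the fingers in front of its edge and push towards the hinge.

send_rows:
  plan:
    - [[0, 0, 1], [0, 0, 0]]
    - [[0, 0, 1], [0, 0, 0]]
    - [[0, 0, 1], [0, 0, 0]]
    - [[0, 0, 0.62], [0, 0, 0]]
    - [[0, 0, 0], [0, 0, 0]]
    - [[0, 0.6, 0], [0, 0, 0]]
    - [[0, 0.6, 0], [0, 0, 0]]
    - [[0, 0.6, 0], [0, 0, 0]]
    - [[0, 0.6, -0.15], [0, 0, 0]]
    - [[0, 0.6, -0.15], [0, 0, 0]]

```text
time: 21.65
tool_pos: [0.4402, -0.2541, 0.148]
tool_rot: [3.141, -0.0, -0.241]
contact_force: [0.3, 2.7, 2.6]
opening: 0.0
grip_force: 2.2
```

```bash
cat > lid.py <<'E'
from h import *
f=np.array([.243,.970]);g=np.array([.97,-.243]);h0=np.array([.446,-.228])-.108*f
for n in("top","side"):
        p,d=read_camera(n);cv2.imwrite(f"pics/{n}_lid.png",p)
        m=(p[...,1].astype(int)-p[...,2]>15); m[:130]=0;m[270:]=0;m[:,:335]=0;m[:,430:]=0
        ys,xs=np.where(m&(d>0));Q=deproj(n,np.c_[xs,ys],d);r=(Q[:,:2]-h0)@f;w=(Q[:,:2]-h0)@g
        k=(Q[:,2]>.09)&(abs(w)<.09)&(Q[:,2]<.26)
        for a in np.arange(.1,.26,.02):
            j=k&(Q[:,2]>a)&(Q[:,2]<a+.02)
            if j.sum()>2:print(n,a.round(2),j.sum(),"front",np.median(r[j]).round(4),w[j].min().round(3),w[j].max().round(3))
s=robot.observe();print(s["time"],s["tool_pos"],s["contact_force"],"tcp front",(s["tool_pos"][:2]-h0)@f)
E
python3 lid.py
```

```text
top 0.1 25 front 0.0015 -0.083 0.081
top 0.12 55 front 0.0069 -0.082 0.083
top 0.14 59 front 0.0144 -0.084 0.068
top 0.16 42 front 0.0225 -0.081 0.049
top 0.18 34 front 0.031 -0.081 0.036
top 0.2 33 front 0.0388 -0.082 -0.026
top 0.22 89 front 0.0511 -0.081 -0.005
side 0.12 11 front 0.0135 -0.086 -0.081
side 0.14 17 front 0.0171 -0.086 0.006
side 0.16 9 front 0.0271 -0.087 -0.017
side 0.18 10 front 0.0365 -0.087 -0.082
side 0.2 12 front 0.0422 -0.085 -0.068
side 0.22 82 front 0.0468 -0.088 -0.024
21.75 [ 0.44021039 -0.25436401  0.14824902] [-0.19622644  2.7269255   1.59156851] tcp front 0.08101453197416407
```

send_rows:
  plan:
    - [[0, 0.5, -0.2], [0, 0, 0]]
    - [[0, 0.5, -0.2], [0, 0, 0]]
    - [[0, 0.5, -0.2], [0, 0, 0]]
    - [[0, 0.5, 0], [0, 0, 0]]
    - [[0, 0.5, 0], [0, 0, 0]]
    - [[0, 0.5, 0], [0, 0, 0]]
    - [[0, 0.5, 0], [0, 0, 0]]
    - [[0, 0, 0], [0, 0, 0]]
    - [[0, 0, 0], [0, 0, 0]]
    - [[0, 0, 0], [0, 0, 0]]

```text
time: 23.0
tool_pos: [0.4224, -0.3378, 0.1627]
tool_rot: [-3.141, -0.005, -0.24]
contact_force: [11.2, 2.3, 0.6]
opening: 0.0001
grip_force: 4.8
```

```bash
python3 lid.py
```

```text
top 0.12 7 front -0.0008 -0.081 -0.01
top 0.14 7 front -0.0101 -0.081 -0.02
top 0.16 16 front -0.0161 -0.08 -0.021
top 0.18 15 front -0.0222 -0.081 -0.02
top 0.2 11 front -0.0216 -0.081 -0.067
top 0.22 96 front -0.0318 -0.082 -0.02
side 0.1 10 front -0.0037 -0.071 -0.006
side 0.12 57 front -0.0064 -0.085 -0.001
side 0.14 67 front -0.0132 -0.083 -0.006
side 0.16 71 front -0.0196 -0.085 -0.008
side 0.18 68 front -0.0262 -0.087 -0.012
side 0.2 51 front -0.0333 -0.087 -0.003
side 0.22 61 front -0.0349 -0.084 -0.014
23.1 [ 0.42241915 -0.33782452  0.16270607] [10.35214759  2.62309686  0.86787779] tcp front -0.004265443000726958
```

The lid is at about 1.8 rad, past upright. There is a sideways force on the tool, so I'll back out along the same path and then rise.

send_rows:
  plan:
    - [[0, -0.3, 0], [0, 0, 0]]
    - [[0, -0.5, 0], [0, 0, 0]]
    - [[0, -0.6, 0], [0, 0, 0]]
    - [[0, -0.6, 0], [0, 0, 0]]
    - [[0, -0.8, 0], [0, 0, 0]]
    - [[0, -0.8, 0], [0, 0, 0]]
    - [[0, -0.8, 0], [0, 0, 0]]
    - [[0, -0.8, 0], [0, 0, 0]]
    - [[0, 0, -1], [0, 0, 0]]
    - [[0, 0, -1], [0, 0, 0]]

```text
time: 24.35
tool_pos: [0.4503, -0.2104, 0.2128]
tool_rot: [-3.141, 0.001, -0.24]
contact_force: [0.4, 0.1, 0.2]
opening: 0.0003
grip_force: 0.0
```

```bash
python3 lid.py; python3 - <<'E'
from h import *
ims=[]
for n in("top","side"):
    p=cv2.imread(f"pics/{n}_lid.png");y,x=(170,320) if n=="top" else (130,310)
    ims.append(cv2.resize(p[y:y+120,x:x+130],None,fx=3,fy=3,interpolation=cv2.INTER_CUBIC))
cv2.imwrite("pics/g.png",np.hstack(ims))
E
```

```text
top 0.1 42 front 0.0039 -0.082 0.089
top 0.12 119 front 0.0121 -0.082 0.08
top 0.14 114 front 0.0261 -0.082 0.034
top 0.16 112 front 0.0409 -0.081 0.066
top 0.18 116 front 0.0546 -0.081 0.085
top 0.2 193 front 0.0747 -0.083 0.076
top 0.22 7 front 0.0751 -0.077 0.008
side 0.1 6 front 0.0019 -0.084 -0.003
side 0.12 39 front 0.0116 -0.086 0.004
side 0.14 32 front 0.0299 -0.085 -0.013
side 0.16 31 front 0.0475 -0.087 -0.035
side 0.18 20 front 0.0674 -0.088 -0.057
side 0.2 9 front 0.0779 -0.086 -0.071
24.45 [ 0.45176866 -0.21165513  0.21480783] [0.83073894 0.14296138 0.64176797] tcp front 0.1252507960991324
```

View pics/g.png

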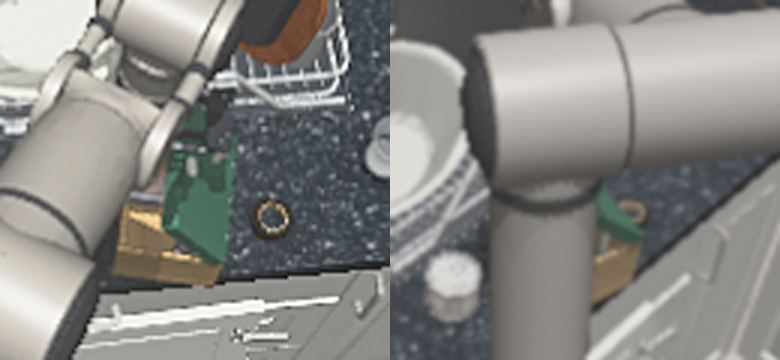

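The picture shows the lid fallen back to ajar (top crop, green at about (200,200)); the tin and tape are undisturbed. I probably pushed it hard into its stop, and with deep finger overlap something snagged it. I'll push again 25 mm to the side with shallow overlap, stopping just past upright.

send_rows:
  plan:
    - [[1, -1, 0], [0, 0, 0]]
    - [[0, 0, 1], [0, 0, 0]]
    - [[0, 0, 1], [0, 0, 0]]
    - [[0, 0, 0.8], [0, 0, 0]]
    - [[0, 0, 0], [0, 0, 0]]
    - [[0, 0.6, 0], [0, 0, 0]]
    - [[0, 0.6, 0], [0, 0, 0]]
    - [[0, 0.6, -0.5], [0, 0, 0]]
    - [[0, 0.6, -0.5], [0, 0, 0]]
    - [[0, 0.6, -0.35], [0, 0, 0]]

```text
time: 25.7
tool_pos: [0.4629, -0.2676, 0.1778]
tool_rot: [3.141, -0.002, -0.241]
contact_force: [-0.6, 1.0, -0.8]
opening: 0.0002
grip_force: 0.3
```

```bash
python3 lid.py
```

```text
top 0.1 23 front 0.0016 -0.081 0.033
top 0.12 50 front 0.0063 -0.082 0.08
top 0.14 48 front 0.0124 -0.081 0.07
top 0.16 37 front 0.0188 -0.081 0.081
top 0.18 36 front 0.0256 -0.082 -0.005
top 0.2 35 front 0.0327 -0.082 -0.015
top 0.22 142 front 0.0455 -0.081 0.013
side 0.12 12 front 0.0096 -0.085 -0.08
side 0.14 8 front 0.0164 -0.084 -0.081
side 0.16 15 front 0.0224 -0.087 0.011
side 0.18 14 front 0.0312 -0.086 -0.052
side 0.2 16 front 0.0382 -0.086 -0.012
side 0.22 109 front 0.04 -0.085 -0.004
25.8 [ 0.46309079 -0.26840235  0.17778563] [0.93276158 0.73669696 0.04698604] tcp front 0.07295727807722605
```

send_rows:
  plan:
    - [[0, 0.5, -0.1], [0, 0, 0]]
    - [[0, 0.5, -0.1], [0, 0, 0]]
    - [[0, 0.5, -0.1], [0, 0, 0]]
    - [[0, 0.4, -0.1], [0, 0, 0]]
    - [[0, 0.3, 0], [0, 0, 0]]
    - [[0, 0.2, 0], [0, 0, 0]]
    - [[0, 0.1, 0], [0, 0, 0]]
    - [[0, 0, 0], [0, 0, 0]]
    - [[0, 0, 0], [0, 0, 0]]
    - [[0, 0, 0], [0, 0, 0]]

```text
time: 27.05
tool_pos: [0.4481, -0.3265, 0.1863]
tool_rot: [3.142, -0.0, -0.24]
contact_force: [0.1, 0.1, 0.4]
opening: 0.0008
grip_force: 0.0
```

```bash
python3 lid.py
```

```text
top 0.1 7 front 0.0066 -0.08 -0.076
top 0.12 6 front 0.0038 -0.08 -0.077
top 0.14 13 front -0.0017 -0.081 -0.01
top 0.16 15 front -0.0054 -0.082 -0.052
top 0.18 13 front -0.0061 -0.083 -0.078
top 0.2 10 front -0.0034 -0.083 -0.078
top 0.22 141 front -0.0148 -0.081 0.015
top 0.24 11 front -0.0112 -0.072 0.002
side 0.1 5 front -0.0045 -0.084 -0.042
side 0.12 39 front -0.0027 -0.086 0.011
side 0.14 53 front -0.0063 -0.085 0.019
side 0.16 45 front -0.0093 -0.085 -0.0
side 0.18 36 front -0.0134 -0.087 -0.028
side 0.2 38 front -0.0192 -0.086 0.019
side 0.22 111 front -0.0182 -0.086 0.025
27.15 [ 0.44812341 -0.32651772  0.1862971 ] [ 1.01576816  0.48158332 -0.97025641] tcp front 0.012948287217892637
```

send_rows:
  plan:
    - [[0, 0.2, 0], [0, 0, 0]]
    - [[0, 0, 0], [0, 0, 0]]
    - [[0, 0, 0], [0, 0, 0]]
    - [[0, 0, 0], [0, 0, 0]]
    - [[0, -0.1, 0], [0, 0, 0]]
    - [[0, -0.2, 0], [0, 0, 0]]
    - [[0, -0.3, 0], [0, 0, 0]]
    - [[0, -0.4, 0], [0, 0, 0]]
    - [[0, 0, 0], [0, 0, 0]]
    - [[0, 0, 0], [0, 0, 0]]

```text
time: 28.4
tool_pos: [0.4529, -0.3072, 0.1864]
tool_rot: [3.141, -0.0, -0.24]
contact_force: [0.6, -0.1, 0.1]
opening: 0.0003
grip_force: 0.0
```

```bash
python3 lid.py
```

```text
top 0.1 12 front 0.0026 -0.08 0.021
top 0.12 30 front -0.0009 -0.083 0.015
top 0.14 44 front -0.0075 -0.083 -0.019
top 0.16 56 front -0.0146 -0.081 -0.014
top 0.18 43 front -0.021 -0.082 0.057
top 0.2 13 front -0.0243 -0.081 -0.03
top 0.22 199 front -0.0322 -0.082 0.081
side 0.1 27 front -0.0027 -0.084 0.019
side 0.12 88 front -0.0068 -0.085 0.023
side 0.14 74 front -0.0133 -0.086 0.03
side 0.16 82 front -0.0208 -0.085 0.051
side 0.18 96 front -0.0274 -0.086 0.053
side 0.2 69 front -0.0337 -0.085 0.043
side 0.22 96 front -0.0356 -0.085 0.021
28.5 [ 0.45280006 -0.30746192  0.18628449] [ 0.30295746 -1.49162727 -0.1727026 ] tcp front 0.0325688472977934
```

The lid is resting at its stop by itself. Now I'll back out clear of it.

send_rows:
  plan:
    - [[0, -0.7, 0], [0, 0, 0]]
    - [[0, -0.7, 0], [0, 0, 0]]
    - [[0, -0.7, 0], [0, 0, 0]]
    - [[0, -0.7, -0.5], [0, 0, 0]]
    - [[0, -0.7, -0.8], [0, 0, 0]]
    - [[0, -0.7, -0.8], [0, 0, 0]]
    - [[0, 0, -0.8], [0, 0, 0]]
    - [[0, 0, 0], [0, 0, 0]]
    - [[0, 0, 0], [0, 0, 0]]
    - [[0, 0, 0], [0, 0, 0]]

```text
time: 29.75
tool_pos: [0.4774, -0.2051, 0.2579]
tool_rot: [-3.141, 0.002, -0.241]
contact_force: [0.2, -0.3, 0.1]
opening: 0.0002
grip_force: 0.0
```

```bash
python3 lid.py; python3 - <<'E'
from h import *
ims=[]
for n in("top","side"):
    p=cv2.imread(f"pics/{n}_lid.png");y,x=(160,310) if n=="top" else (130,290)
    ims.append(cv2.resize(p[y:y+130,x:x+190],None,fx=2.1,fy=2.1,interpolation=cv2.INTER_CUBIC))
cv2.imwrite("pics/i.png",np.hstack(ims))
E
```

```text
top 0.1 27 front 0.0026 -0.081 0.089
top 0.12 104 front -0.0004 -0.082 0.089
top 0.14 102 front -0.0078 -0.082 0.087
top 0.16 121 front -0.0147 -0.082 0.089
top 0.18 97 front -0.021 -0.081 0.089
top 0.2 29 front -0.0226 -0.081 0.09
top 0.22 256 front -0.0315 -0.084 0.088
side 0.1 39 front -0.0032 -0.084 0.031
side 0.12 92 front -0.0064 -0.086 0.025
side 0.14 87 front -0.0134 -0.085 0.008
side 0.16 67 front -0.0201 -0.087 -0.007
side 0.18 55 front -0.0263 -0.086 -0.023
side 0.2 25 front -0.0311 -0.085 -0.05
side 0.22 21 front -0.0329 -0.085 -0.069
29.85 [ 0.47750257 -0.20524077  0.25806117] [0.09954782 0.08977103 0.3997872 ] tcp front 0.13772607138491408
```

View pics/i.png

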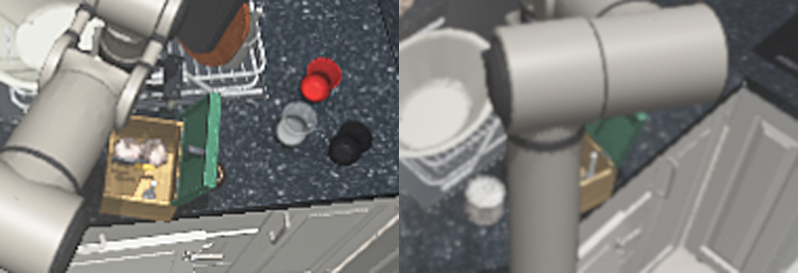

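The picture shows the lid standing open at about 1.87 rad (top crop about (205,150)) with the garlic visible inside. The glasses (about (295,125), (320,80) and (350,145)), tape and tin are undisturbed, and the robot is touching nothing, so I'll hand in.

```bash
python3 -c "
from cell import robot
print(robot.hand_in())"
```

```text
the job is handed in; nothing more can be done
None
```

The garlic box is open and handed in at about 30 s: I pressed the lid at the dot, the spring set it ajar, and I pushed it past upright, where it stays at about 1.87 rad; this took two pushes because the lid fell back after the first, and the tin, tape and glasses look unmoved (I did not check the mug, jar and bowl again).

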